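# Load the drying box and lock it

### The job

Load the washed brass bushes into the drying box: first unlock its tray by lifting the knob on the roof out of its notch and dropping it into the other one; then take the release pin from its stand and hold down with it the button sunk in the tray's front block while you push the tray all the way out, and stand the pin back in its stand. Stand every bush upright on the tray floor, push the tray fully home until its button springs back up, and lift the knob back into the notch it came from, so that the tray is locked again. Leave the tape measure and the loose nut where they are.

Things in the scene. Friction and masses are not known exactly. Their poses are not given: they have to be found in the camera images.
- drying_box: low grey steel housing 130 x 190 x 60 mm (x, y, z), fixed to the bench; open at its front, which faces its own -x (towards the robot, turned by at most 0.2 rad). Origin at the centre of its underside on the bench, z up. The roof's upper face is 60 mm up
- tray (a joint): how far the tray has slid out, in m: 0 fully home, 0.115 fully out; it slides along the housing's -x with 1.5 N of friction. At home a spring latch holds it (about 1 mm of play) until the release button is pressed 5 mm or more; pushed home again it latches by itself (some 6 N over the last 25 mm, during which the button dips by itself), and the button comes up when it has latched
- tray_floor (a point): centre of the tray's inner floor, 10 mm above the bench, moves with the tray; axes as the housing's. The floor is 100 mm (x) by 150 mm (y) inside and holds four bushes two by two; the rim is 12 mm above the floor. At home the whole floor is inside the housing (43 mm free height above the floor); fully out all of it is in the open, its rear edge 5 mm in front of the housing
- button_well (a point): centre of the mouth of the round well (18 mm across) in the top of the tray's black front block, 38 mm above the bench, moves with the tray. The block is 34 mm (x) by 70 mm (y), from 6 to 38 mm above the bench, centred on this point; its front face is 17 mm in front of it (towards -x of the housing), the tray floor begins 23 mm behind it
- button_top (a point): centre of the top of the release button in the well, 12 mm below the well's mouth when up
- release_button (a joint): how far the button is pressed down, in m: 0 up, 0.008 fully down, against a spring of about 5 N; it springs up when let go
- release_pin: release pin: a steel pin 10 mm thick and 45 mm long with a black round handle above it 24 mm thick and 55 mm long, all in all 100 mm, 0.06 kg; origin at the pin's lower tip, z up towards the handle. It starts upright in the stand
- pin_tip (a point): the lower tip of the release pin
- pin_stand: fixed wooden block 60 x 60 x 50 mm with one upright hole; origin at the centre of its underside
- stand_hole (a point): centre of the hole's mouth on the stand's top, 50 mm above the bench; 16 mm across, right through. The pin hangs in it by its handle, which rests on the block, the pin's tip 45 mm below this point
- lock_slide (a joint): where the knob stands along the notched comb on the roof, in m along the housing's +y: 0 at the free notch, 0.060 at the lock notch, where it starts; slides easily once lifted. In the lock notch an inner bolt blocks the tray both ways
- lock_lift (a joint): how far the knob is lifted, in m: 0 down in a notch, 0.010 resting on the comb between the notches, at most 0.020; a weak spring (1 N) and its weight pull it down. It must be lifted more than 10 mm to be moved along; the notch is 16 mm wide for a tongue of 12 mm
- knob_top (a point): top centre of the round black knob, 104 mm above the bench when down in a notch; the knob is 22 mm thick, and its free sides reach down to 26 mm below this point; the comb's top is 70 mm above the bench, 10 mm wide
- free_notch (a point): middle of the free notch at roof height
- lock_notch (a point): middle of the lock notch at roof height
- bush1: brass bush with a bore and a flange at either end, 41 mm across and 35 mm tall, 0.19 kg, standing on end; origin at the centre of its underside, z up. May be absent
- bush2: brass bush with a bore and a flange at either end, 41 mm across and 35 mm tall, 0.19 kg, standing on end; origin at the centre of its underside, z up. May be absent
- bush3: brass bush with a bore and a flange at either end, 41 mm across and 35 mm tall, 0.19 kg, standing on end; origin at the centre of its underside, z up. May be absent
- bush4: brass bush with a bore and a flange at either end, 41 mm across and 35 mm tall, 0.19 kg, standing on end; origin at the centre of its underside, z up. May be absent
- tape_measure: yellow tape measure 60 x 70 x 36 mm, lying loose, to be left alone
- nut: large steel hexagon nut 34 x 30 x 16 mm, lying loose, to be left alone
There are look-alikes about, which are no part of the job. Leave any blue or turquoise look-alike of the bush4 alone.

How it is judged:
By the outcome, as a careful person would: the job done as asked, in the order asked, and still so for the second after the job is handed in, with the robot touching nothing.
Of bush1, bush2, bush3, bush4 only 2 to 4 are there at a start; the rules pass over those that are not, and their reading is None.
At some moment in a run one of bush1, bush2, bush3, bush4 may be knocked a few centimetres aside while the robot is not near it.
It also fails if it takes over 208 s, if anything falls off the work surface, if the arm or the gripper's body presses on something with over 40 N, if the wrist force passes 120 N, or if a joint passes its speed limit or range.

### The arm

A 6-joint arm with a two-finger parallel gripper is mounted at the origin on a cart in front of the work surface, level with it; the furniture and walls round the work are solid. World frame = base frame: x ahead of the robot, y to its left, z up, the work surface at z = 0. Lengths are in mm, angles in rad, forces in N, time in s.
With the tool pointing down it reaches from about 350 to 1000 mm from the base axis. Payload 7.1 kg.
Tool frame: the origin (TCP) lies at the very end of the fingers, on their centre line; the grasp point (between the pads) lies bot.tcp_to_grasp behind it (bot.tcp_to_grasp is the distance from the TCP to the grasp point, in mm); z points along the fingers, y is the line along which they close (so a half turn about z gives the same grasp; the last joint's range is limited). The gripper opens to 85 mm and grips with 20 to 120 N. Pads are 22 mm wide; open, the fingers measure 114 mm over their backs; the gripper's body (76 mm by 85 mm) begins 54 mm behind the grasp point. The pads swing forward as they close: fully open they stand 13 mm farther back than shut.
Start: joints at [1.317, 0.423, 1.63, -0, 1.089, -0.019], TCP at [145.374, 607.841, 231.319] pointing down, gripper open.
Joint ranges: [-3, 3], [-0.9, 2.11], [0.09, 2.58], [-1.31, 4.45], [0.11, 2.69], [-2.54, 2.54]. Speed limits (rad/s): [2.39, 2.39, 3.01, 3.14, 3.14, 3.14].

### API

Orientations are given as a unit quaternion [w, x, y, z].
In Python, from station import bot gives the robot as it stands. The module is installed in compiled form; this text tells all that it offers.
- The arm moves only by the tool send_rows, never from a script. Its argument "deltas" is text: rows parted by semicolons, each of 7 numbers parted by spaces: the shift along the tool's x, y, z in m, then the turn, a rotation vector about the tool's x, y, z in degrees, then the opening, from -1 (shut) to 1 (fully open). A call has 1 to 20 rows; each row is the pose to reach, as a shift and turn from the pose commanded when the call began, along the tool's axes at that moment; what a row does not reach only later rows make up. A row lasts 1/12 s, in which the tool goes at most 41.7 mm and 7.16 degrees, less where a joint would pass 70% of its speed; a pose out of reach is approached as far as the arm can. A call with a gripper value outside its range is refused whole. The fingers move at their own pace and stop on an object; "squeeze" is the grip in N (left out, the last holds). Time passes only in rows, so rows that repeat a pose let the fingers close. It gives the time, the measured TCP pose, the force, the opening and the grip force at its end, in the units of the state.
- bot.read_state(): the state, without advancing time (a new reading comes with each control period).
- bot.capture(name): name is "scene" or "side" or "wrist"; returns the picture (480x640x3 uint8, red, green, blue); there is no depth.
- bot.camera_model(name): a dict with "camera_matrix" (3x3 intrinsics, pixels), "rvec" (rotation vector, rad) and "tvec" (3), from world to camera coordinates, as OpenCV has them. Camera axes: x right, y down, z forward; pixel columns grow to the right and rows downward; lengths in mm; the calibration is good to about 2 mm. The wrist camera is an equidistant fisheye: a pixel r from the principal point sees the ray r / f radians off the axis. A picture is of the moment at which its call begins: read the wrist's pose just before it. camera_model takes no time and is no camera call; for the wrist camera it gives the pose at the moment of the call.
- bot.job_done(): hands the job in; it is judged then, once.
The state is a dict: "t": time; "qpos": joint angles; "qvel": joint speeds; "effort": joint torques, N m; "position": TCP position; "tcp_rot": TCP orientation; "contact_force": force on the tool from outside, world axes, zero at the start; "ft_torque": the same for the moment, N m; "opening": finger opening in mm; "grasp_force": force on a finger pad.
Only numpy, scipy, OpenCV 4.12 (cv2) and the standard library are available. Lean on these libraries where they do the work, as an engineer would, in place of code of your own. Each camera call takes 0.05 s, during which the arm holds its last target. There are 200 camera calls.

## Working session

There is one attempt and no reset: what is moved stays moved. The work goes in short steps, Python scripts to look and compute and a tool call to move; the robot and the scene stay as the last step left them, time stands still between calls to the robot, and variables do not carry over. Pictures are saved under pics/ and viewed, at most 14 in all, crops included, and the job is handed in when it is done.

Besides the shell and the picture viewer there is one more tool, called after "Emit:" as name(argument=value, ...), one argument or row to a line, values as JSON. send_rows: Moves the arm, as the interface text tells. Its arguments: {"type":"object","properties":{"deltas":{"type":"string"},"squeeze":{"type":"number"}},"required":["deltas"]}

```bash
mkdir -p pics; cat > h.py <<'E'
import numpy as np, cv2
from scipy.spatial.transform import Rotation as R
from station import bot
def cap(n,f):
    m=bot.camera_model(n); im=bot.capture(n); cv2.imwrite('pics/'+f+'.png',im[:,:,::-1]); return im,m
def ray(n,u,v,m=None):
    m=m or bot.camera_model(n); K=np.array(m['camera_matrix']); Rm=cv2.Rodrigues(np.array(m['rvec'],float))[0]; t=np.array(m['tvec'],float).ravel()
    a=np.array([(u-K[0,2])/K[0,0],(v-K[1,2])/K[1,1]])
    if n=='wrist':
        r=np.hypot(*a); d=np.array([*(a/r*np.sin(r) if r>1e-9 else a),np.cos(r)])
    else: d=np.array([*a,1.])
    return -Rm.T@t, Rm.T@d
def onz(n,u,v,z,m=None):
    c,d=ray(n,u,v,m); return c+d*(z-c[2])/d[2]
def proj(n,P,m=None):
    m=m or bot.camera_model(n); K=np.array(m['camera_matrix']); Rm=cv2.Rodrigues(np.array(m['rvec'],float))[0]; t=np.array(m['tvec'],float).ravel()
    p=Rm@np.array(P,float)+t
    if n=='wrist':
        q=np.hypot(p[0],p[1]); th=np.arctan2(q,p[2]); a=p[:2]/q*th
    else: a=p[:2]/p[2]
    return a*[K[0,0],K[1,1]]+[K[0,2],K[1,2]]
def st():
    s=bot.read_state(); print('t',s['t'],'p',np.round(s['position'],1),'q',np.round(s['tcp_rot'],4),'F',np.round(s['contact_force'],1),'op',s['opening'],'g',s['grasp_force']); return s
def delta(P,yaw=None):
    # tool-frame shift (m) to world TCP P; yaw = direction of tool x wanted (world) 
    s=bot.read_state(); Q=np.array(s['tcp_rot']); r=R.from_quat([Q[1],Q[2],Q[3],Q[0]])
    print('shift m',np.round(r.inv().apply(np.array(P)-s['position'])/1000,4))
    if yaw is not None:
        g=R.from_matrix(np.array([[np.cos(yaw),np.sin(yaw),0],[np.sin(yaw),-np.cos(yaw),0],[0,0,-1]]).T)
        print('turn deg',np.round(np.degrees((r.inv()*g).as_rotvec()),2))
E
python3 - <<'E'
from h import *
s=st(); print(bot.tcp_to_grasp)
Q=s['tcp_rot'];print(R.from_quat([*Q[1:],Q[0]]).as_matrix().round(3))
for n in('scene','side','wrist'):
    im,m=cap(n,n+'0'); print(n,ray(n,320,240,m),np.array(m['camera_matrix']).round(1).tolist())
E
```

```text
t 0.0 p [145.2 607.3 230.5] q [-1.000e-04  1.171e-01  9.931e-01 -8.000e-04] F [ 0.2  0.6 -0.2] op 85.58297857781942 g 0.0
18.700000000000003
[[-0.973  0.233 -0.   ]
 [ 0.233  0.973 -0.002]
 [ 0.    -0.002 -1.   ]]
scene (array([-273.55492318,  840.16604295,  671.37728291]), array([ 0.63179546, -0.6521588 , -0.41945854])) [[501.0, 0.0, 312.8], [0.0, 501.0, 247.4], [0.0, 0.0, 1.0]]
side (array([ 523.95835671, 1149.28383682,  920.92694036]), array([ 0.01629434, -0.81825746, -0.57475214])) [[591.0, 0.0, 315.1], [0.0, 591.0, 245.4], [0.0, 0.0, 1.0]]
wrist (array([ 82.41219566, 621.48090897, 373.92259791]), array([ 0.2478498, -0.0493132, -0.9675426])) [[371.6, 0.0, 316.0], [0.0, 371.6, 242.2], [0.0, 0.0, 1.0]]
```

View pics/scene0.png

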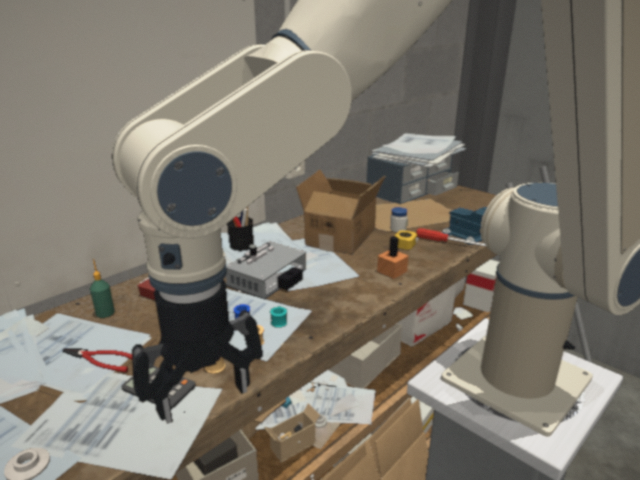

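View pics/side0.png

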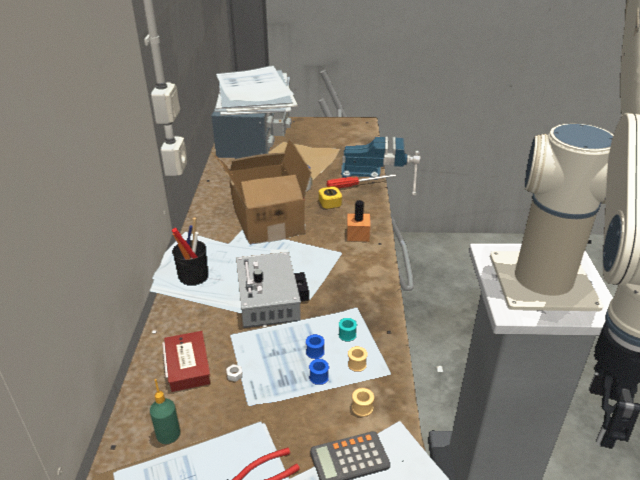

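Side view: box at (268,285), stand with pin (359,228), brass-coloured bushes at (357,358) and (363,402). Blue ones at (315,345) and (318,371), and turquoise at (347,328), are look-alikes to leave alone. The nut is at (234,372) and the tape at (330,197). I'll confirm all this in enlarged crops.

```bash
python3 - <<'E'
import cv2
im=cv2.imread('pics/side0.png')
a=im[190:330,225:395]; cv2.imwrite('pics/c1.png',cv2.resize(a,None,fx=4,fy=4,interpolation=cv2.INTER_CUBIC))
a=im[310:430,290:410]; cv2.imwrite('pics/c2.png',cv2.resize(a,None,fx=5,fy=5,interpolation=cv2.INTER_CUBIC))
E
```

```text
(no output)
```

View pics/c1.png

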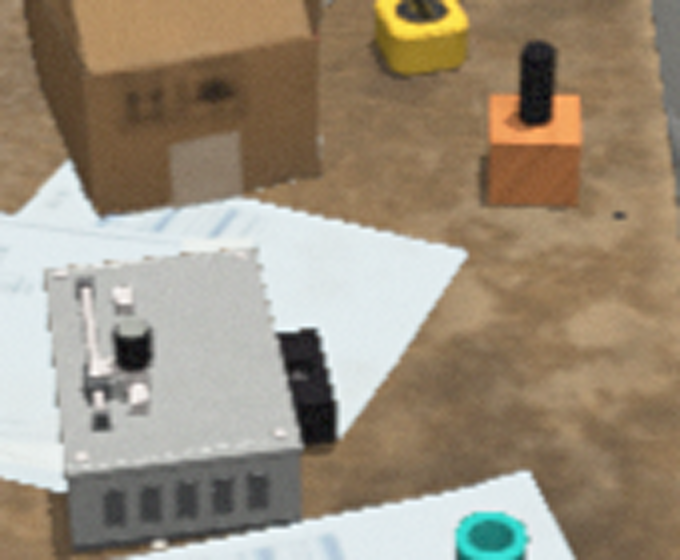

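View pics/c2.png

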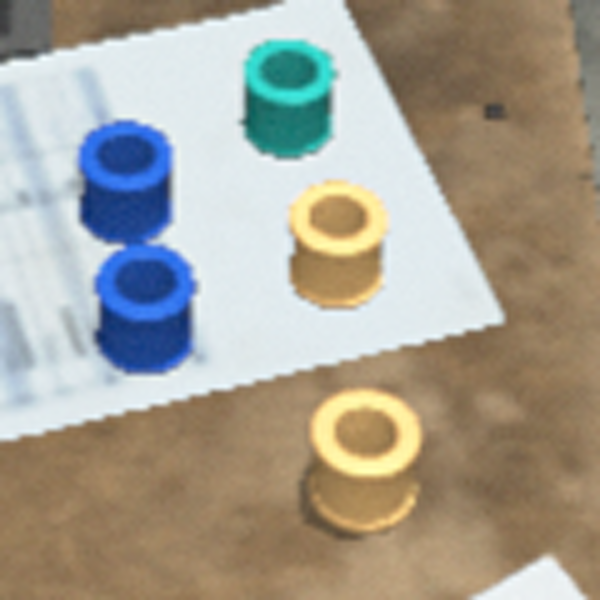

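The crops confirm two brass-coloured bushes with flanges, in c2 at (338,217) and (366,432); the blue and turquoise ones lack the brass colour. The knob is at c1 (131,327), at the +y end of the comb, which matches the lock notch.

```bash
cat >> h.py <<'E'
E
python3 - <<'E'
from h import *
f=lambda u,v,z:onz('side',225+u/4,190+v/4,z)[:2].round(1)
C=np.array([f(48,270,60),f(255,248,60),f(298,447,60),f(68,472,60)]);print(C)
print('sides',[np.linalg.norm(C[i]-C[i-1]).round(1) for i in range(4)])
print('centre',C.mean(0)); ey=(C[3]-C[0]+C[2]-C[1]); ex=(C[0]-C[1]+C[3]-C[2]);print(np.arctan2(ey[1],ey[0])-np.pi/2,np.arctan2(ex[1],ex[0]))
print('knob',f(131,327,104)); print('comb',f(85,285,70),f(100,385,70))
print('blk top corners',f(282,333,38),f(318,331,38),f(335,402,38),f(304,405,38))
S=[f(490,97,50),f(578,97,50),f(581,143,50),f(488,143,50)];print('stand',S,np.mean(S,0)); print('pin top',f(539,46,105))
g=lambda u,v,z:onz('side',290+u/5,310+v/5,z)[:2].round(1)
print('bush',g(338,217,35),g(366,432,35),'turq',g(289,72,35),'blue',g(126,155,35),g(146,282,35))
print('diam',g(290,217,35)-g(387,217,35),g(310,432,35)-g(421,432,35))
E
```

```text
[[748.9   2. ]
 [624.3 -23.3]
 [588.8 161.8]
 [713.2 185.2]]
sides [np.float64(186.6), np.float64(127.1), np.float64(188.5), np.float64(126.6)]
centre [668.8    81.425]
0.1909649484350202 0.1931442134292331
knob [683.8 112.7]
comb [722.2  29.7] [702.3 122.8]
blk top corners [605.1  32.8] [583.6  30.4] [570.9  96.6] [588.8  99.7]
stand [array([ 476. , -214.6]), array([ 416. , -215.8]), array([ 416.7, -159.2]), array([ 478.4, -157.9])] [ 446.775 -186.875]
pin top [ 445.6 -191.6]
bush [463.8 290.9] [456.7 402.4] turq [482.3 205.2] blue [551.7 257.3] [541.7 328.3]
diam [39.7  0.9] [42.1  1. ]
```

View pics/wrist0.png

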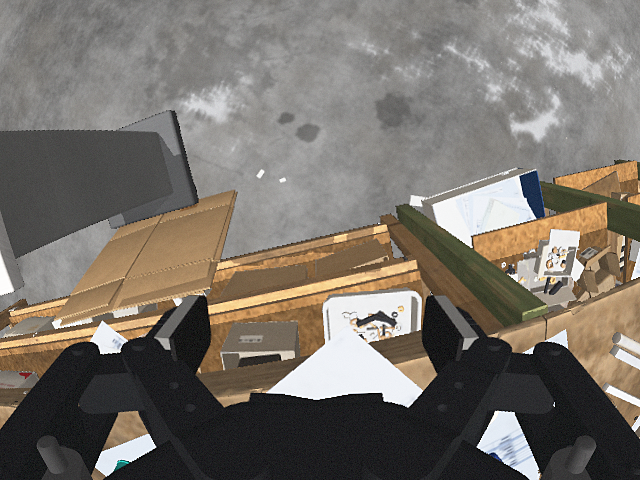

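```bash
python3 - <<'E'
from h import *
delta([684,113,190],np.pi+0.192)
f=lambda u,v,z:onz('side',225+u/4,190+v/4,z)[:2].round(1)
print('carton base',f(105,215,0),f(318,175,0))
for z in(100,130,150):print(z,f(92,72,z),f(318,38,z))
E
```

```text
shift m [-0.639  -0.3556  0.0411]
turn deg [-7.000e-02 -2.000e-02 -2.445e+01]
carton base [ 734.5 -140.4] [ 593.3 -190.8]
100 [ 738.8 -161.3] [ 592.5 -207.2]
130 [ 730.9 -113.4] [ 590.  -157.6]
150 [725.7 -81.5] [ 588.4 -124.5]
```

Emit:
send_rows(
  deltas="-0.639 -0.3556 0.041 0 0 -24.45 1;-0.639 -0.3556 0.041 0 0 -24.45 1;-0.639 -0.3556 0.041 0 0 -24.45 1;-0.639 -0.3556 0.041 0 0 -24.45 1;-0.639 -0.3556 0.041 0 0 -24.45 1;-0.639 -0.3556 0.041 0 0 -24.45 1;-0.639 -0.3556 0.041 0 0 -24.45 1;-0.639 -0.3556 0.041 0 0 -24.45 1;-0.639 -0.3556 0.041 0 0 -24.45 1;-0.639 -0.3556 0.041 0 0 -24.45 1;-0.639 -0.3556 0.041 0 0 -24.45 1;-0.639 -0.3556 0.041 0 0 -24.45 1;-0.639 -0.3556 0.041 0 0 -24.45 1;-0.639 -0.3556 0.041 0 0 -24.45 1;-0.639 -0.3556 0.041 0 0 -24.45 1;-0.639 -0.3556 0.041 0 0 -24.45 1;-0.639 -0.3556 0.041 0 0 -24.45 1;-0.639 -0.3556 0.041 0 0 -24.45 1;-0.639 -0.3556 0.041 0 0 -24.45 1;-0.639 -0.3556 0.041 0 0 -24.45 1",
)

```text
t: 1.82
position: [684.5, 111.9, 189.4]
tcp_rot: [-0.001, -0.095, 0.996, 0.0]
contact_force: [-0.2, 0.8, 0.2]
opening: 85.8
grasp_force: 0.0
```

Emit:
send_rows(
  deltas="0 0 0 0 0 0 1;0 0 0 0 0 0 1",
)

```text
t: 1.98
position: [683.1, 114.3, 190.1]
tcp_rot: [-0.0, -0.096, 0.995, 0.0]
contact_force: [0.0, 0.4, 0.1]
opening: 85.1
grasp_force: 0.0
```

```bash
python3 - <<'E'
from h import *
st(); im,m=cap('wrist','w1')
import pickle; pickle.dump(m,open('w1.pkl','wb'))
im,m=cap('scene','s1'); cv2.imwrite('pics/s1c.png',cv2.resize(im[200:420,180:440,::-1],None,fx=3,fy=2.7))
E
```

```text
t 1.9833 p [683.1 114.3 190.1] q [-5.000e-04 -9.630e-02  9.953e-01  1.000e-04] F [0.  0.4 0.1] op 85.08669906490012 g 0.0
```

View pics/w1.png

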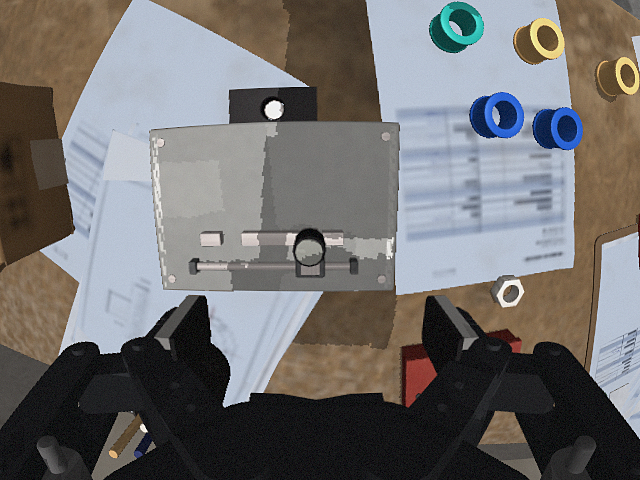

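Wrist view: knob top at about (309,240), button well (273,108), roof corners (150,130), (399,123), (395,290), (163,289). Brass bushes' top rings are at (545,40) and (624,76). Only two brass bushes.

```bash
python3 - <<'E'
from h import *
import pickle; m=pickle.load(open('w1.pkl','rb'))
im=cv2.imread('pics/w1.png')
cv2.imwrite('pics/w1c.png',np.hstack([cv2.resize(im[215:285,180:360],(540,210),interpolation=3),cv2.resize(im[80:130,230:320],(260,210),interpolation=3)]))
f=lambda u,v,z:onz('wrist',u,v,z,m).round(1)
C=np.array([f(150,130,60),f(399,123,60),f(395,290,60),f(163,289,60)])[:,:2];print(C,C.mean(0))
ex=C[3]-C[0]+C[2]-C[1];print(np.arctan2(ex[1],ex[0]))
print('knob',f(309,240,104),'side proj of knob est',proj('side',f(309,240,104)))
print('well',f(273,108,38)); print('bush',f(545,40,35),f(624,76,35))
E
```

```text
[[627.4 -28.9]
 [590.4 157.3]
 [718.2 184.8]
 [755.8  -4.1]] [672.95   77.275]
0.20137063829016533
knob [679.2 107.7 104. ] side proj of knob est [260.03404032 270.39686905]
well [596.4  61.8  38. ]
bush [469.9 285.1  35. ] [462.4 394.7  35. ]
```

View pics/w1c.png

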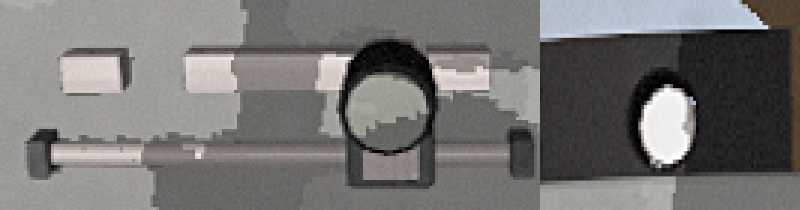

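```bash
python3 - <<'E'
from h import *
import pickle; m=pickle.load(open('w1.pkl','rb'))
print('knob',onz('wrist',309.3,252.3,104,m).round(1)); print('grasp pt at proj', proj('wrist',[683.1,114.3,208],m))
delta([685,110,130],np.pi+0.195)
E
```

```text
knob [687.2 109.4 104. ]
grasp pt at proj [319.58233473 322.63205865]
shift m [-0.0008 -0.0048  0.0605]
turn deg [ 0.01 -0.01 -0.08]
```

Emit:
send_rows(
  deltas="-0.002 -0.0045 0.04 0 0 0 1;-0.002 -0.0045 0.075 0 0 0 1;-0.002 -0.0045 0.1 0 0 0 1;-0.002 -0.0045 0.11 0 0 0 1;-0.002 -0.0045 0.11 0 0 0 1;-0.002 -0.0045 0.11 0 0 0 1;-0.002 -0.0045 0.11 0 0 0 0;-0.002 -0.0045 0.11 0 0 0 -0.3;-0.002 -0.0045 0.11 0 0 0 -1;-0.002 -0.0045 0.11 0 0 0 -1;-0.002 -0.0045 0.11 0 0 0 -1;-0.002 -0.0045 0.11 0 0 0 -1;-0.002 -0.0045 0.11 0 0 0 -1;-0.002 -0.0045 0.11 0 0 0 -1;-0.002 -0.0045 0.11 0 0 0 -1;-0.002 -0.0045 0.11 0 0 0 -1",
  squeeze=40,
)

```text
t: 3.42
position: [687.4, 109.3, 81.1]
tcp_rot: [0.0, -0.096, 0.995, 0.0]
contact_force: [-2.1, -0.9, 5.8]
opening: 20.2
grasp_force: 39.0
```

```bash
python3 - <<'E'
from h import *
st(); im,m=cap('wrist','w2')
E
```

```text
t 3.4167 p [687.4 109.3  81.1] q [ 5.000e-04 -9.580e-02  9.954e-01  0.000e+00] F [-2.1 -0.9  5.8] op 20.24983100842552 g 38.99946928024292
```

Emit:
send_rows(
  deltas="0 0 -0.007 0 0 0 -1;0 0 -0.015 0 0 0 -1;0 0 -0.015 0 0 0 -1;0 0 -0.015 0 0 0 -1;0 -0.01 -0.015 0 0 0 -1;0 -0.02 -0.015 0 0 0 -1;0 -0.03 -0.015 0 0 0 -1;0 -0.04 -0.015 0 0 0 -1;0 -0.05 -0.015 0 0 0 -1;0 -0.06 -0.015 0 0 0 -1;0 -0.06 -0.015 0 0 0 -1;0 -0.06 -0.015 0 0 0 -1;0 -0.06 -0.015 0 0 0 -1",
)

```text
t: 4.55
position: [698.8, 50.0, 95.4]
tcp_rot: [0.0, -0.095, 0.995, 0.0]
contact_force: [3.6, 3.0, -2.3]
opening: 20.5
grasp_force: 39.6
```

Emit:
send_rows(
  deltas="0 0 0.006 0 0 0 -1;0 0 0.012 0 0 0 -1;0 0 0.015 0 0 0 -1;0 0 0.015 0 0 0 -1;0 0 0.015 0 0 0 -1;0 0 0.015 0 0 0 -1",
)

```text
t: 5.05
position: [699.1, 50.3, 81.1]
tcp_rot: [0.001, -0.096, 0.995, -0.0]
contact_force: [1.8, 2.6, 6.2]
opening: 20.5
grasp_force: 40.6
```

```bash
python3 - <<'E'
from h import *
st(); im,m=cap('side','s2'); cv2.imwrite('pics/s2c.png',cv2.resize(im[240:330,225:325,::-1],None,fx=6,fy=6,interpolation=3))
E
```

```text
t 5.05 p [699.1  50.3  81.1] q [ 7.000e-04 -9.580e-02  9.954e-01 -1.000e-04] F [1.8 2.6 6.2] op 20.489165696078654 g 40.605348944664
```

Emit:
send_rows(
  deltas="0 0 0 0 0 0 0;0 0 0 0 0 0 1;0 0 0 0 0 0 1;0 0 0 0 0 0 1;0 0 0 0 0 0 1;0 0 -0.03 0 0 0 1;0 0 -0.07 0 0 0 1;0 0 -0.11 0 0 0 1;0 0 -0.11 0 0 0 1;0 0 -0.11 0 0 0 1",
)

```text
t: 5.93
position: [700.2, 50.4, 193.7]
tcp_rot: [0.003, -0.096, 0.995, -0.0]
contact_force: [-0.7, -0.3, -0.4]
opening: 85.7
grasp_force: 0.0
```

```bash
python3 - <<'E'
from h import *
st(); im,m=cap('wrist','w3'); import pickle; pickle.dump(m,open('w3.pkl','wb'))
cv2.imwrite('pics/w3c.png',cv2.resize(im[80:310,130:430,::-1],(780,598),interpolation=3))
delta([447,-189,230],np.pi+0.195)
E
```

```text
t 5.9333 p [700.2  50.4 193.7] q [ 2.900e-03 -9.580e-02  9.954e-01 -2.000e-04] F [-0.7 -0.3 -0.4] op 85.65618902565947 g 0.0
shift m [ 0.2926 -0.187  -0.0392]
turn deg [-0.02  0.09 -0.18]
```

View pics/w3c.png

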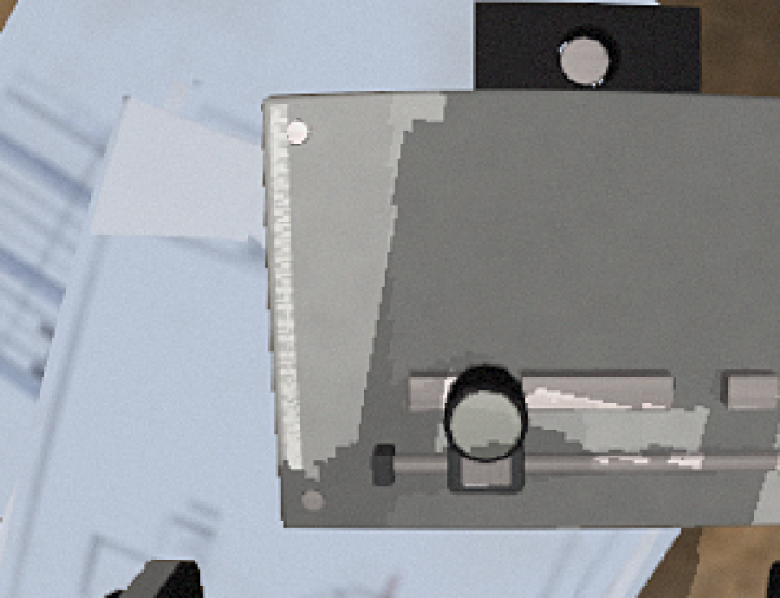

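Knob sits in the free notch; the lock-notch gap is open on the right. Now to the pin.

Emit:
send_rows(
  deltas="0.2926 -0.187 -0.039 0 0 0 1;0.2926 -0.187 -0.039 0 0 0 1;0.2926 -0.187 -0.039 0 0 0 1;0.2926 -0.187 -0.039 0 0 0 1;0.2926 -0.187 -0.039 0 0 0 1;0.2926 -0.187 -0.039 0 0 0 1;0.2926 -0.187 -0.039 0 0 0 1;0.2926 -0.187 -0.039 0 0 0 1;0.2926 -0.187 -0.039 0 0 0 1;0.2926 -0.187 -0.039 0 0 0 1;0.2926 -0.187 -0.039 0 0 0 1;0.2926 -0.187 -0.039 0 0 0 1;0.2926 -0.187 -0.039 0 0 0 1;0.2926 -0.187 -0.039 0 0 0 1;0.2926 -0.187 -0.039 0 0 0 1;0.2926 -0.187 -0.039 0 0 0 1;0.2926 -0.187 -0.039 0 0 0 1;0.2926 -0.187 -0.039 0 0 0 1",
)

```text
t: 7.48
position: [447.0, -188.8, 229.3]
tcp_rot: [-0.0, -0.096, 0.995, 0.0]
contact_force: [-0.1, 0.4, -0.2]
opening: 85.2
grasp_force: 0.0
```

```bash
python3 - <<'E'
from h import *
st(); im,m=cap('wrist','w4'); import pickle; pickle.dump(m,open('w4.pkl','wb'))
E
```

```text
t 7.4833 p [ 447.  -188.8  229.3] q [-0.     -0.0961  0.9954  0.    ] F [-0.1  0.4 -0.2] op 85.18671422436466 g 0.0
```

View pics/w4.png

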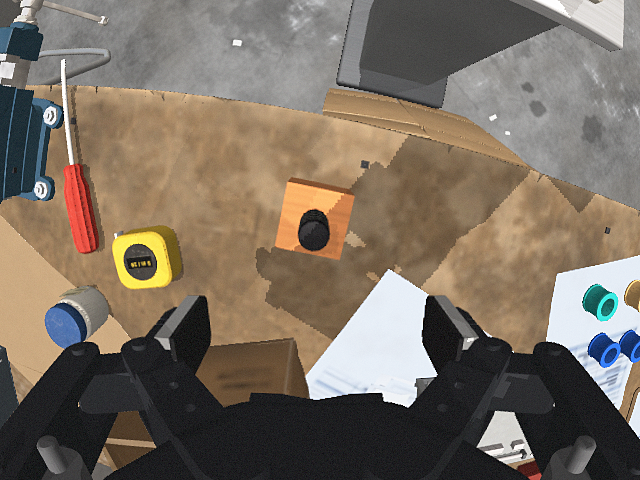

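Wrist view: handle top at (314,237), stand top corners (290,183), (354,192), (340,259), (276,247).

```bash
python3 - <<'E'
from h import *
import pickle; m=pickle.load(open('w4.pkl','rb'))
im=cv2.imread('pics/w4.png'); cv2.imwrite('pics/w4c.png',cv2.resize(im[170:270,260:370],None,fx=5,fy=5,interpolation=3))
f=lambda u,v,z:onz('wrist',u,v,z,m)[:2].round(1)
print('pin',f(314,237,105)); C=np.array([f(290,183,50),f(354,192,50),f(340,259,50),f(276,247,50)]);print(C,C.mean(0))
for z in(50,105):
  for P in([447,-189],):print(z,proj('wrist',[*P,z],m))
E
```

```text
pin [ 450.1 -191. ]
[[ 420.1 -218.3]
 [ 417.2 -161.9]
 [ 479.6 -161.4]
 [ 479.5 -220.6]] [ 449.1  -190.55]
50 [317.11865645 218.84210313]
105 [317.3871248  233.48966332]
```

View pics/w4c.png

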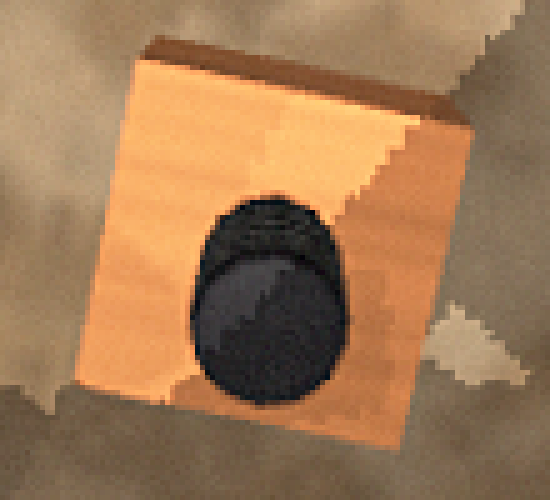

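Emit:
send_rows(
  deltas="-0.002 -0.0026 0.04 0 0 0 1;-0.002 -0.0026 0.08 0 0 0 1;-0.002 -0.0026 0.115 0 0 0 1;-0.002 -0.0026 0.145 0 0 0 1;-0.002 -0.0026 0.163 0 0 0 1;-0.002 -0.0026 0.163 0 0 0 1;-0.002 -0.0026 0.163 0 0 0 1;-0.002 -0.0026 0.163 0 0 0 0;-0.002 -0.0026 0.163 0 0 0 -0.3;-0.002 -0.0026 0.163 0 0 0 -1;-0.002 -0.0026 0.163 0 0 0 -1;-0.002 -0.0026 0.163 0 0 0 -1;-0.002 -0.0026 0.163 0 0 0 -1;-0.002 -0.0026 0.163 0 0 0 -1;-0.002 -0.0026 0.163 0 0 0 -1;-0.002 -0.0026 0.163 0 0 0 -1",
  squeeze=80,
)

```text
t: 8.87
position: [449.7, -191.4, 67.3]
tcp_rot: [0.001, -0.096, 0.995, -0.0]
contact_force: [-1.7, 0.6, 7.9]
opening: 22.3
grasp_force: 77.8
```

```bash
python3 - <<'E'
from h import *
s=st(); 
import pickle; m=pickle.load(open('w3.pkl','rb'))
# well mouth centre in w3c crop ~ (592,57) ->px
print('well',onz('wrist',130+592/2.6,80+57/2.6,38,m))
for u,v in((476,3),(699,9),(699,92),(476,88)): print(onz('wrist',130+u/2.6,80+v/2.6,38,m).round(1))
E
```

```text
t 8.8667 p [ 449.7 -191.4   67.3] q [ 6.000e-04 -9.580e-02  9.954e-01 -3.000e-04] F [-1.7  0.6  7.9] op 22.303322446191117 g 77.77069330215454
well [596.71001876  62.64671364  38.        ]
[587.2  24.8  38. ]
[573.9  92.3  38. ]
[599.9  97.4  38. ]
[613.4  29.9  38. ]
```

Emit:
send_rows(
  deltas="0 0 -0.03 0 0 0 -1;0 0 -0.07 0 0 0 -1;0 0 -0.11 0 0 0 -1;0 0 -0.125 0 0 0 -1;0 0 -0.125 0 0 0 -1;-0.008 0.04 -0.125 0 0 0 -1;-0.015 0.078 -0.125 0 0 0 -1;-0.023 0.118 -0.125 0 0 0 -1;-0.03 0.157 -0.125 0 0 0 -1;-0.038 0.196 -0.125 0 0 0 -1;-0.077 0.203 -0.125 0 0 0 -1;-0.115 0.21 -0.125 0 0 0 -1;-0.155 0.215 -0.12 0 0 0 -1;-0.193 0.2207 -0.1 0 0 0 -1;-0.193 0.2207 -0.07 0 0 0 -1;-0.193 0.2207 -0.063 0 0 0 -1;-0.193 0.2207 -0.063 0 0 0 -1;-0.193 0.2207 -0.063 0 0 0 -1;-0.193 0.2207 -0.063 0 0 0 -1",
)

```text
t: 10.45
position: [596.4, 62.0, 130.2]
tcp_rot: [0.0, -0.096, 0.995, -0.0]
contact_force: [0.0, -1.4, 0.1]
opening: 22.3
grasp_force: 78.7
```

```bash
python3 - <<'E'
from h import *
s=st(); im,m=cap('wrist','w5'); import pickle; pickle.dump(m,open('w5.pkl','wb'))
p=s['position']
print('tip expected',proj('wrist',[p[0],p[1],p[2]-61.8],m),'well exp',proj('wrist',[597,62,38],m))
a=cv2.resize(im[130:330,220:400,::-1],None,fx=3,fy=3,interpolation=3)
i2,m2=cap('side','s5'); q=proj('side',[p[0],p[1],70]).astype(int);print(q)
b=i2[q[1]-30:q[1]+30,q[0]-13:q[0]+13,::-1]
b=cv2.resize(b,(260,600),interpolation=3)
cv2.imwrite('pics/w5c.png',np.hstack([a,b]))
print('side tip',proj('side',[p[0],p[1],p[2]-61.8]),'crop',(proj('side',[p[0],p[1],p[2]-61.8])-q+[13,30])*10)
E
```

```text
t 10.45 p [596.4  62.  130.2] q [ 2.000e-04 -9.560e-02  9.954e-01 -0.000e+00] F [ 0.  -1.4  0.1] op 22.305617778450838 g 78.69016885757446
tip expected [318.2853999  258.90323076] well exp [317.82425607 245.85078635]
[298 270]
side tip [298.2749977 270.8173636] crop [132.74997698 308.17363601]
```

View pics/w5c.png

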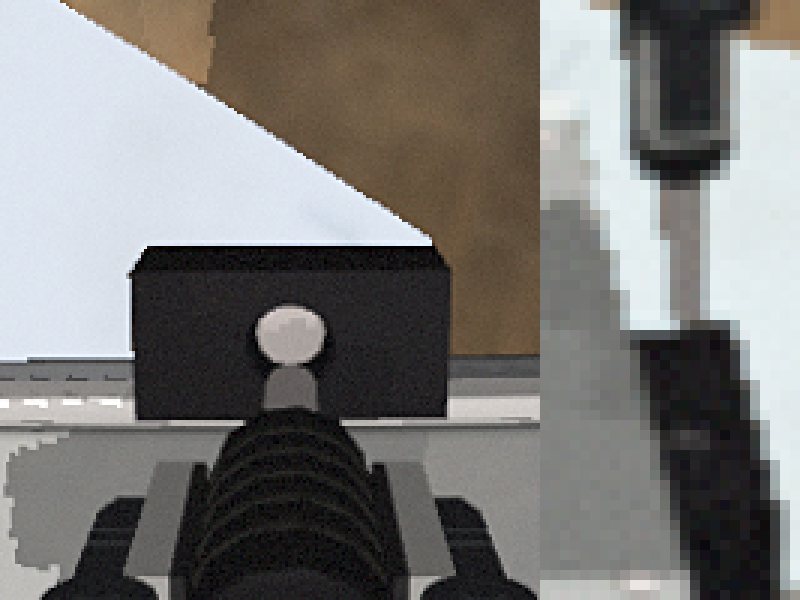

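```bash
python3 - <<'E'
from h import *
import pickle; m=pickle.load(open('w5.pkl','rb'))
f=lambda u,v,z:onz('wrist',220+u/3,130+v/3,z,m)[:2].round(1)
print('well',f(291,337,38),'tip front',f(291,368,68.4),'centre +5ex')
print('block corners',f(132,273,38),f(451,268,38),f(448,418,38),f(135,419,38))
im=cv2.imread('pics/w5.png'); g=cv2.resize(im[210:270,290:345],None,fx=10,fy=10,interpolation=3); cv2.imwrite('pics/w5d.png',cv2.convertScaleAbs(g,alpha=2.5)) 
E
```

```text
well [594.8  61. ] tip front [592.8  60.5] centre +5ex
block corners [587.2  24.4] [573.   92.2] [606.6  99.3] [620.1  30.2]
```

View pics/w5d.png

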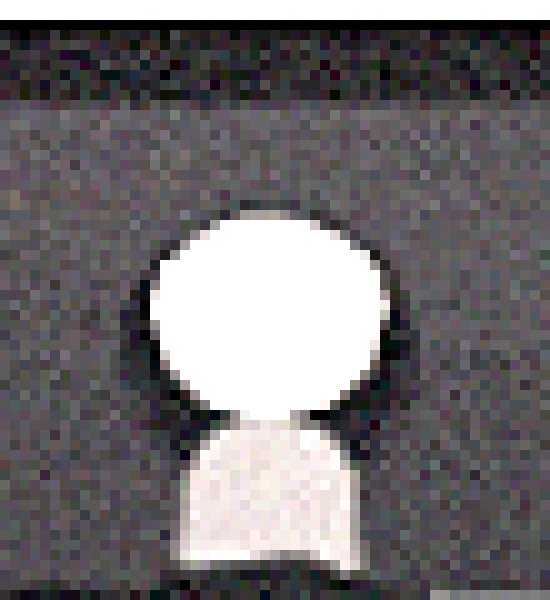

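Emit:
send_rows(
  deltas="0 0 0.015 0 0 0 -1;0 0 0.028 0 0 0 -1;0 0 0.038 0 0 0 -1;0 0 0.044 0 0 0 -1;0 0 0.049 0 0 0 -1;0 0 0.049 0 0 0 -1;0 0 0.049 0 0 0 -1;0 0 0.049 0 0 0 -1",
)

```text
t: 11.22
position: [596.5, 62.2, 80.6]
tcp_rot: [-0.0, -0.096, 0.995, -0.0]
contact_force: [-1.8, 0.2, 3.8]
opening: 22.2
grasp_force: 79.1
```

```bash
python3 -c "
from h import *
st()"
```

```text
t 11.2167 p [596.5  62.2  80.6] q [-3.000e-04 -9.580e-02  9.954e-01 -1.000e-04] F [-1.8  0.2  3.8] op 22.23458319467042 g 79.10427689552307
```

Emit:
send_rows(
  deltas="0 0 0.001 0 0 0 -1;0.004 0 0.0015 0 0 0 -1;0.008 0 0.0015 0 0 0 -1;0.012 0 0.0015 0 0 0 -1;0.018 0 0.0015 0 0 0 -1;0.026 0 0.0015 0 0 0 -1;0.034 0 0.0015 0 0 0 -1;0.042 0 0.0015 0 0 0 -1;0.05 0 0.0015 0 0 0 -1;0.058 0 0.0015 0 0 0 -1;0.066 0 0.0015 0 0 0 -1;0.074 0 0.0015 0 0 0 -1;0.082 0 0.0015 0 0 0 -1;0.09 0 0.0015 0 0 0 -1;0.098 0 0.0015 0 0 0 -1;0.104 0 0.0015 0 0 0 -1;0.109 0 0.0015 0 0 0 -1;0.112 0 0.0015 0 0 0 -1;0.112 0 0.0015 0 0 0 -1",
)

```text
t: 12.8
position: [487.0, 40.5, 79.5]
tcp_rot: [0.001, -0.096, 0.995, -0.0]
contact_force: [0.1, -3.3, 8.1]
opening: 22.2
grasp_force: 79.4
```

Emit:
send_rows(
  deltas="0.002 0 0 0 0 0 -1;0.004 0 0 0 0 0 -1;0.006 0 0 0 0 0 -1;0.006 0 0 0 0 0 -1",
)

```text
t: 13.13
position: [482.4, 39.6, 79.7]
tcp_rot: [0.002, -0.096, 0.995, -0.0]
contact_force: [2.3, -1.0, 6.4]
opening: 22.0
grasp_force: 79.3
```

```bash
python3 -c "
from h import *
s=st(); print(np.array(s['position'][:2])-[596.5,62.2])
im,m=cap('side','s6'); cv2.imwrite('pics/s6c.png',cv2.resize(im[190:330,225:395,::-1],None,fx=4,fy=4,interpolation=3))"
```

```text
t 13.1333 p [482.4  39.6  79.7] q [ 2.100e-03 -9.590e-02  9.954e-01 -3.000e-04] F [ 2.3 -1.   6.4] op 22.04341122526805 g 79.25095081329346
[-114.14243775  -22.61403881]
```

View pics/s6c.png

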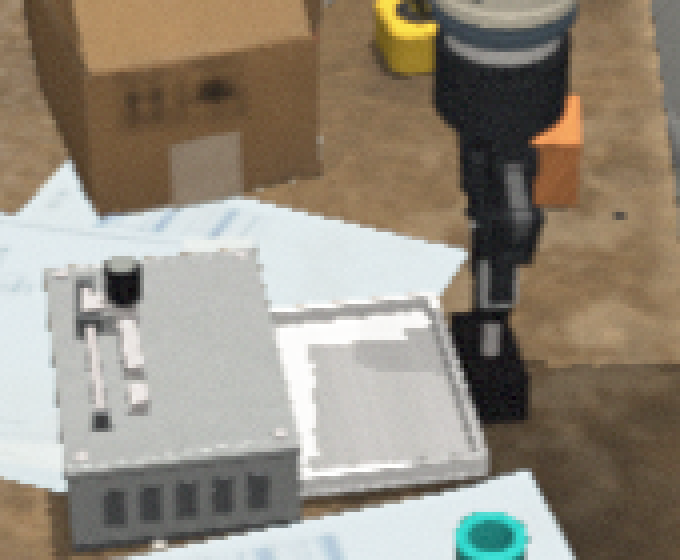

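The tray slides with the pin and is nearly out; I'll creep to its stop.

Emit:
send_rows(
  deltas="0.002 0 0 0 0 0 -1;0.003 0 0 0 0 0 -1;0.004 0 0 0 0 0 -1;0.004 0 0 0 0 0 -1",
)

```text
t: 13.52
position: [479.1, 39.2, 79.7]
tcp_rot: [0.003, -0.096, 0.995, -0.0]
contact_force: [4.0, 1.1, 5.2]
opening: 22.0
grasp_force: 79.3
```

Emit:
send_rows(
  deltas="0.001 0 0 0 0 0 -1;0.0015 0 0 0 0 0 -1;0.002 0 0 0 0 0 -1;0.002 0 0 0 0 0 -1",
)

```text
t: 13.85
position: [478.4, 39.0, 79.8]
tcp_rot: [0.004, -0.096, 0.995, -0.0]
contact_force: [7.5, 2.2, 1.9]
opening: 22.2
grasp_force: 78.9
```

Emit:
send_rows(
  deltas="-0.002 0 0 0 0 0 -1;-0.005 0 0 0 0 0 -1;-0.005 0 -0.01 0 0 0 -1;-0.005 0 -0.03 0 0 0 -1;-0.005 0 -0.06 0 0 0 -1;-0.005 0 -0.075 0 0 0 -1;-0.005 0 -0.075 0 0 0 -1;-0.005 0 -0.075 0 0 0 -1",
)

```text
t: 14.52
position: [479.4, 39.6, 154.3]
tcp_rot: [0.0, -0.096, 0.995, 0.0]
contact_force: [-0.1, -0.6, -0.3]
opening: 22.3
grasp_force: 78.6
```

```bash
python3 -c "
from h import *
st(); delta([449.7,-191.4,152],np.pi+.192)"
```

```text
t 14.5167 p [479.4  39.6 154.3] q [ 3.000e-04 -9.580e-02  9.954e-01  0.000e+00] F [-0.1 -0.6 -0.3] op 22.320270604213015 g 78.64100933074951
shift m [ 0.0732 -0.2211  0.0023]
turn deg [-0.    0.04 -0.01]
```

Emit:
send_rows(
  deltas="0.013 -0.04 0 0 0 0 -1;0.026 -0.08 0 0 0 0 -1;0.04 -0.12 0 0 0 0 -1;0.053 -0.16 0 0 0 0 -1;0.066 -0.2 0 0 0 0 -1;0.0732 -0.2211 0.002 0 0 0 -1;0.0732 -0.2211 0.012 0 0 0 -1;0.0732 -0.2211 0.022 0 0 0 -1;0.0732 -0.2211 0.022 0 0 0 -1;0.0732 -0.2211 0.022 0 0 0 -1",
)

```text
t: 15.35
position: [448.8, -189.8, 130.2]
tcp_rot: [-0.002, -0.096, 0.995, 0.001]
contact_force: [0.2, 0.3, -1.3]
opening: 22.1
grasp_force: 78.8
```

```bash
python3 - <<'E'
from h import *
s=st(); im,m=cap('wrist','w7'); import pickle; pickle.dump(m,open('w7.pkl','wb'))
p=s['position']; print(proj('wrist',[p[0],p[1],p[2]-61.8],m),proj('wrist',[449.5,-191,50],m))
cv2.imwrite('pics/w7c.png',cv2.resize(im[170:320,240:400,::-1],None,fx=4,fy=4,interpolation=3))
E
```

```text
t 15.35 p [ 448.8 -189.8  130.2] q [-0.0018 -0.0963  0.9953  0.0011] F [ 0.2  0.3 -1.3] op 22.08547391469909 g 78.79463911056519
[317.978643   259.30050035] [315.69868968 251.1967083 ]
```

View pics/w7c.png

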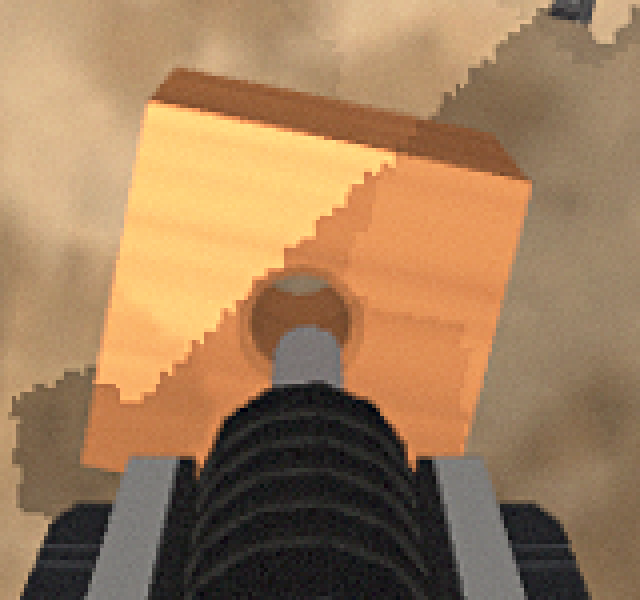

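```bash
python3 - <<'E'
from h import *
import pickle; m=pickle.load(open('w7.pkl','rb'))
h=onz('wrist',240+302/4,170+322/4,50,m); t=onz('wrist',240+308/4,170+327/4,130.2-61.8,m)
print('hole',h,'tip',t+[4.9,.95,0]); C=np.array([onz('wrist',240+u/4,170+v/4,50,m) for u,v in((150,102),(531,182),(462,470+20),(85,465))]);print(C)
d=(h-t-[4.9,.95,0])/1000; print(-.982*d[0]-.19*d[1],-.19*d[0]+.982*d[1])
E
```

```text
hole [ 449.07744583 -191.2088475    50.        ] tip [ 449.35204354 -190.31284945   68.4       ]
[[ 419.36931232 -220.4996051    50.        ]
 [ 420.3538314  -160.79183851   50.        ]
 [ 472.17333819 -160.13465969   50.        ]
 [ 479.59762934 -221.24013566   50.        ]]
0.00043989457577003183 -0.0008276965209036969
```

Emit:
send_rows(
  deltas="0 -0.001 0.015 0 0 0 -1;0 -0.001 0.027 0 0 0 -1;0 -0.001 0.039 0 0 0 -1;0 -0.001 0.051 0 0 0 -1;0 -0.001 0.06 0 0 0 -1;0 -0.001 0.0625 0 0 0 -1;0 -0.001 0.0625 0 0 0 -1",
)

```text
t: 15.98
position: [450.2, -191.6, 68.9]
tcp_rot: [-0.001, -0.096, 0.995, 0.0]
contact_force: [-0.2, 0.1, -0.7]
opening: 22.3
grasp_force: 78.8
```

Emit:
send_rows(
  deltas="0 0 0 0 0 0 -0.2;0 0 0 0 0 0 0.3;0 0 0 0 0 0 1;0 0 0 0 0 0 1;0 0 0 0 0 0 1;0 0 -0.03 0 0 0 1;0 0 -0.07 0 0 0 1;0 0 -0.11 0 0 0 1;0 0 -0.15 0 0 0 1;0 0 -0.16 0 0 0 1;0 0 -0.16 0 0 0 1",
)

```text
t: 16.9
position: [452.4, -193.4, 233.2]
tcp_rot: [0.003, -0.096, 0.995, -0.002]
contact_force: [0.2, 0.9, 0.1]
opening: 85.1
grasp_force: 0.0
```

```bash
python3 - <<'E'
from h import *
s=st(); im,m=cap('wrist','w8'); import pickle; pickle.dump(m,open('w8.pkl','wb'))
i2,m2=cap('side','s8')
a=cv2.resize(im[170:270,260:370,::-1],(330,300),interpolation=3); b=cv2.resize(i2[190:330,225:395,::-1],(364,300),interpolation=3)
c=cv2.resize(i2[310:450,220:420,::-1],(429,300),interpolation=3); d=np.zeros((300,265,3),np.uint8)
cv2.imwrite('pics/w8c.png',np.vstack([np.hstack([a,b]),np.hstack([c,d])]))
E
```

```text
t 16.9 p [ 452.4 -193.4  233.2] q [ 0.0035 -0.0958  0.9954 -0.002 ] F [0.2 0.9 0.1] op 85.132486295687 g 0.0
```

View pics/w8c.png

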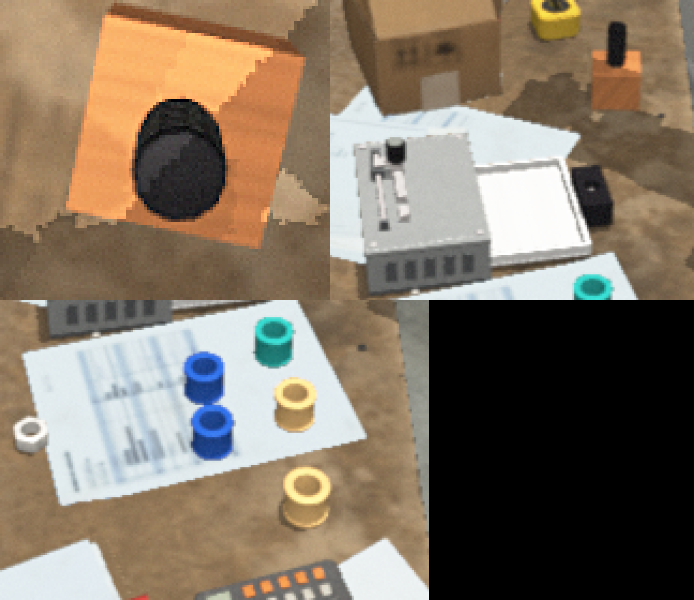

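The pin stands back in its stand, and the tray is out. I count 15 pictures viewed, so I'm already one over the limit of 14. From here I work by image code and readings only. Next: bushes.

Emit:
send_rows(
  deltas="-0.114 0.521 0 0 0 0 1;-0.114 0.521 0 0 0 0 1;-0.114 0.521 0 0 0 0 1;-0.114 0.521 0 0 0 0 1;-0.114 0.521 0 0 0 0 1;-0.114 0.521 0 0 0 0 1;-0.114 0.521 0 0 0 0 1;-0.114 0.521 0 0 0 0 1;-0.114 0.521 0 0 0 0 1;-0.114 0.521 0 0 0 0 1;-0.114 0.521 0 0 0 0 1;-0.114 0.521 0 0 0 0 1;-0.114 0.521 0 0 0 0 1;-0.114 0.521 0 0 0 0 1;-0.114 0.521 0 0 0 0 1;-0.114 0.521 0 0 0 0 1;-0.114 0.521 0 0 0 0 1;-0.114 0.521 0 0 0 0 1;-0.114 0.521 0 0 0 0 1;-0.114 0.521 0 0 0 0 1",
)

```text
t: 18.67
position: [463.1, 340.0, 229.5]
tcp_rot: [0.0, -0.095, 0.995, 0.0]
contact_force: [0.6, -0.6, 0.0]
opening: 85.4
grasp_force: 0.0
```

```bash
cat >> h.py <<'E'
from scipy.optimize import minimize
def brass(im):
    h=cv2.cvtColor(im,cv2.COLOR_RGB2HSV).astype(int); return ((h[...,0]>14)&(h[...,0]<30)&(h[...,1]>85)&(h[...,2]>115)).astype(np.uint8)
A=np.linspace(0,2*np.pi,40,endpoint=False)
def sil(n,x,y,z0,m):
    pts=np.array([proj(n,[x+20.5*np.cos(a),y+20.5*np.sin(a),z],m) for z in(z0,z0+35) for a in A],np.float32)
    M=np.zeros((480,640),np.uint8); cv2.fillConvexPoly(M,cv2.convexHull(pts).astype(np.int32),1); return M
def bushfit(n,im,m,x,y,z0=0,rad=45):
    M=cv2.morphologyEx(brass(im),cv2.MORPH_CLOSE,np.ones((9,9),np.uint8))
    roi=cv2.dilate(sil(n,x,y,z0,m),np.ones((rad,rad),np.uint8)); M=M*roi
    def c(p):
        S=sil(n,p[0],p[1],z0,m); return -(S&M).sum()/max((S|M).sum(),1)
    r=min((minimize(c,[x+i,y+j],method='Nelder-Mead',options=dict(initial_simplex=[[x+i,y+j],[x+i+10,y+j],[x+i,y+j+10]],xatol=.1)) for i in(-10,10) for j in(-10,10)),key=lambda r:r.fun)
    return r.x.round(1),round(-r.fun,3),int(M.sum())
E
python3 - <<'E'
from h import *
st(); im,m=cap('wrist','w9')
k,l,s,c=cv2.connectedComponentsWithStats(brass(im))
for i in range(1,k):
    if s[i][4]>120: print(s[i],c[i].round(),onz('wrist',*c[i],20,m).round())
for p in((468,286),(460,397)): print(bushfit('wrist',im,m,*p), proj('wrist',[*p,35],m))
q=proj('wrist',[468,286,35],m).astype(int); print(im[q[1]-30:q[1]+31:10,q[0]-30:q[0]+31:10].reshape(7,-1))
E
```

```text
t 18.6667 p [463.1 340.  229.5] q [ 0.     -0.0952  0.9955  0.    ] F [ 0.6 -0.6  0. ] op 85.42193557887613 g 0.0
[    0    63   478   336 31733] [264. 179.] [440. 283.  20.]
[ 590  176   50   60 1960] [615. 209.] [381. 699.  20.]
[ 240  184   45   46 1023] [262. 207.] [467. 287.  20.]
[316 224  30  18 234] [333. 233.] [480. 359.  20.]
[622 390  18  38 288] [634. 411.] [693. 966.  20.]
[121 411  34  36 352] [138. 427.] [802. 150.  20.]
[111 416  38  48 449] [126. 446.] [854. 125.  20.]
(array([475.5, 226. ]), np.float64(-0.0), 1137) [259.27715616 210.17525645]
(array([492.5, 337. ]), np.float64(-0.0), 5558) [377.66196948 223.9267125 ]
[[200 211 225 196 208 223 200 212 226 198 211 223 197 207 223 201 212 224
  195 209 223]
 [202 212 227 198 207 222 165 147 133 219 172 112 239 197 125 202 157  95
  196 209 223]
 [198 208 222 197 210 224 188 149  92 200 211 223 203 215 230 230 181 116
  202 212 226]
 [198 210 224 199 209 233 106  82  53 197 211 225 197 206 222 212 169 110
  201 211 224]
 [198 209 223 197 210 223 207 163 104 118  89  57 178 141  91 157 127  96
  202 213 226]
 [199 208 223 199 209 223 197 211 223 171 164 161 201 216 232 199 210 223
  197 207 223]
 [195 206 221 199 212 224 193 206 220 197 208 223 202 212 226 206 214 227
  197 209 222]]h.py:42: RuntimeWarning: overflow encountered in scalar negative
  S=sil(n,p[0],p[1],z0,m); return -(S&M).sum()/max((S|M).sum(),1)
```

```bash
sed -i 's/return -(S&M).sum()\/max/return -float((S\&M).sum())\/max/; s/h\[...,2\]>115/h[...,2]>VT/; s/def brass/VT=115\ndef brass/' h.py
python3 - <<'E'
import h; from h import *
im=cv2.imread('pics/w9.png')[:,:,::-1].copy(); m=bot.camera_model('wrist')
for h.VT in(115,150,175,190):
  for p in((468,286),(460,397)): print(h.VT,bushfit('wrist',im,m,*p))
h.VT=175
k,l,s,c=cv2.connectedComponentsWithStats(brass(im))
for i in range(1,k):
    if s[i][4]>100: print(s[i],c[i].round(),onz('wrist',*c[i],20,m).round())
E
```

```text
115 (array([466.8, 288.4]), np.float64(0.655), 1137)
115 (array([447.5, 409.5]), np.float64(0.318), 5609)
150 (array([466.8, 288.4]), np.float64(0.592), 1028)
150 (array([455. , 418.2]), np.float64(0.427), 4068)
175 (array([466.8, 288.4]), np.float64(0.537), 933)
175 (array([459.8, 402.1]), np.float64(0.584), 1695)
190 (array([465.9, 288.2]), np.float64(0.444), 771)
190 (array([460.2, 401.4]), np.float64(0.627), 1094)
[240 188  43  41 786] [261. 208.] [468. 286.  20.]
[357 198  46  47 769] [380. 222.] [460. 402.  20.]
```

Emit:
send_rows(
  deltas="0.006 -0.0514 0.03 0 0 0 1;0.006 -0.0514 0.07 0 0 0 1;0.006 -0.0514 0.11 0 0 0 1;0.006 -0.0514 0.15 0 0 0 1;0.006 -0.0514 0.185 0 0 0 1;0.006 -0.0514 0.21 0 0 0 1;0.006 -0.0514 0.225 0 0 0 1;0.006 -0.0514 0.225 0 0 0 1;0.006 -0.0514 0.225 0 0 0 1;0.006 -0.0514 0.225 0 0 0 0.3;0.006 -0.0514 0.225 0 0 0 0;0.006 -0.0514 0.225 0 0 0 -1;0.006 -0.0514 0.225 0 0 0 -1;0.006 -0.0514 0.225 0 0 0 -1;0.006 -0.0514 0.225 0 0 0 -1;0.006 -0.0514 0.225 0 0 0 -1",
  squeeze=50,
)

```text
t: 20.05
position: [467.6, 289.6, 5.9]
tcp_rot: [0.001, -0.096, 0.995, 0.0]
contact_force: [-0.4, -0.6, 9.6]
opening: 37.8
grasp_force: 48.8
```

```bash
python3 -c "
from h import *
st()"
```

```text
t 20.05 p [467.6 289.6   5.9] q [ 1.000e-03 -9.580e-02  9.954e-01  4.000e-04] F [-0.4 -0.6  9.6] op 37.84094507123063 g 48.81696047456671
```

Emit:
send_rows(
  deltas="0 0 -0.02 0 0 0 -1;0 0 -0.055 0 0 0 -1;0 0 -0.09 0 0 0 -1;0 0 -0.095 0 0 0 -1;-0.003 -0.038 -0.095 0 0 0 -1;-0.006 -0.077 -0.095 0 0 0 -1;-0.009 -0.115 -0.095 0 0 0 -1;-0.012 -0.154 -0.095 0 0 0 -1;-0.015 -0.192 -0.095 0 0 0 -1;-0.017 -0.22 -0.095 0 0 0 -1;-0.018 -0.2387 -0.095 0 0 0 -1;-0.018 -0.2387 -0.095 0 0 0 -1;-0.018 -0.2387 -0.095 0 0 0 -1;-0.018 -0.2387 -0.095 0 0 0 -1",
)

```text
t: 21.22
position: [529.5, 58.7, 99.1]
tcp_rot: [-0.0, -0.096, 0.995, 0.0]
contact_force: [-0.8, 0.3, -2.2]
opening: 38.0
grasp_force: 50.7
```

```bash
python3 - <<'E'
import h; from h import *
h.VT=150
s=st(); im,m=cap('wrist','w10'); p=s['position']
print(bushfit('wrist',im,m,p[0],p[1],p[2]-5))
# tray edges: print brightness profile along tray y and x lines (floor z=10) in house axes
C=np.array([555.3,53.4]); ex=np.array([.982,.191]); ey=np.array([-.191,.982])
g=cv2.cvtColor(im,cv2.COLOR_RGB2GRAY)
for x in(-30,30):
  L=[]
  for y in range(-100,101,4):
    q=proj('wrist',[*(C+x*ex+y*ey),22],m); u,v=q.round().astype(int); L.append(int(g[v,u]) if 0<=v<480 and 0<=u<640 else -1)
  print('x',x,L)
for y in(-45,):
  L=[]
  for x in range(-90,70,3):
    q=proj('wrist',[*(C+x*ex+y*ey),22],m); u,v=q.round().astype(int); L.append(int(g[v,u]) if 0<=v<480 and 0<=u<640 else -1)
  print('y',y,L)
E
```

```text
t 21.2167 p [529.5  58.7  99.1] q [-2.000e-04 -9.570e-02  9.954e-01  1.000e-04] F [-0.8  0.3 -2.2] op 37.96373663097421 g 50.715328245279494
(array([529. ,  57.4]), np.float64(0.497), 6052)
x -30 [224, 226, 220, 224, 225, 251, 146, 124, 251, 250, 250, 249, 250, 250, 250, 250, 250, 250, 255, 194, 193, 195, 191, 193, 191, 192, 195, 197, 192, 200, 194, 194, 219, 216, 218, 218, 218, 218, 216, 218, 217, 219, 219, 105, 226, 234, 226, 225, 225, 225, 227]
x 30 [222, 223, 224, 225, 225, 241, 166, 107, 251, 255, 21, 31, 19, 27, 26, 22, 167, 44, 39, 174, 171, 161, 98, 100, 101, 104, 102, 101, 102, 94, 101, 97, 100, 95, 164, 163, 163, 18, 54, 140, 18, 25, 25, 31, 32, 25, 130, 226, 224, 216, 190]
y -45 [113, 116, 118, 126, 114, 111, 106, 105, 107, 113, 111, 133, 252, 253, 252, 252, 252, 252, 252, 252, 250, 251, 252, 251, 252, 251, 252, 253, 196, 200, 195, 200, 191, 83, 28, 30, 52, 24, 39, 26, 27, 22, 23, 17, 26, 24, 21, 33, 29, 23, 27, 25, 28, 18]
```

Emit:
send_rows(
  deltas="-0.002 0 0.025 0 0 0 -1;-0.002 0 0.05 0 0 0 -1;-0.002 0 0.068 0 0 0 -1;-0.002 0 0.078 0 0 0 -1;-0.002 0 0.083 0 0 0 -1;-0.002 0 0.0845 0 0 0 -1;-0.002 0 0.0845 0 0 0 -1;-0.002 0 0.0845 0 0 0 -1",
)

```text
t: 21.93
position: [533.2, 59.8, 16.0]
tcp_rot: [0.001, -0.096, 0.995, 0.0]
contact_force: [0.7, 3.5, 3.2]
opening: 37.6
grasp_force: 51.0
```

Emit:
send_rows(
  deltas="0 0 0 0 0 0 0.1;0 0 0 0 0 0 0.3;0 0 0 0 0 0 0.5;0 0 0 0 0 0 0.5;0 0 -0.01 0 0 0 0.5;0 0 -0.03 0 0 0 0.5;0 0 -0.06 0 0 0 1;0 0 -0.1 0 0 0 1;0 0 -0.14 0 0 0 1;0 0 -0.17 0 0 0 1;0 0 -0.17 0 0 0 1",
)

```text
t: 22.85
position: [535.7, 58.9, 191.8]
tcp_rot: [0.006, -0.096, 0.995, -0.0]
contact_force: [2.0, 0.2, -0.3]
opening: 85.4
grasp_force: 0.0
```

```bash
python3 - <<'E'
import h; from h import *
h.VT=150
s=st(); im,m=cap('wrist','w11'); print('wrist',bushfit('wrist',im,m,530,58,10))
i2,m2=cap('side','s11')
for h.VT in(150,180): print('side',bushfit('side',i2,m2,526,63,10),'b2',bushfit('side',i2,m2,456.7,402.4,0,25))
delta([460,401.5,120],np.pi+.192)
E
```

```text
t 22.85 p [535.7  58.9 191.8] q [ 5.600e-03 -9.580e-02  9.954e-01 -1.000e-04] F [ 2.   0.2 -0.3] op 85.4460744868227 g 0.0
wrist (array([532.1,  58.2]), np.float64(0.601), 1386)
side (array([526.8,  61.6]), np.float64(0.481), 583) b2 (array([461.9, 431. ]), np.float64(0.305), 2047)
side (array([527.1,  60.2]), np.float64(0.655), 243) b2 (array([456.6, 400.9]), np.float64(0.693), 750)
shift m [0.0062 0.3504 0.0666]
turn deg [-0.02  0.2  -0.01]
```

Emit:
send_rows(
  deltas="0.0062 0.3504 0 0 0 0 1;0.0062 0.3504 0 0 0 0 1;0.0062 0.3504 0 0 0 0 1;0.0062 0.3504 0 0 0 0 1;0.0062 0.3504 0 0 0 0 1;0.0062 0.3504 0 0 0 0 1;0.0062 0.3504 0 0 0 0 1;0.0062 0.3504 0 0 0 0 1;0.0062 0.3504 0 0 0 0 1;0.0062 0.3504 0 0 0 0 1;0.0062 0.3504 0 0 0 0 1;0.0062 0.3504 0 0 0 0 1;0.0062 0.3504 0 0 0 0 1;0.0062 0.3504 0 0 0 0 1",
)

```text
t: 24.12
position: [459.3, 400.0, 184.5]
tcp_rot: [-0.0, -0.095, 0.995, -0.0]
contact_force: [-0.3, -0.7, -0.1]
opening: 85.3
grasp_force: 0.0
```

```bash
python3 - <<'E'
import h; from h import *
s=st(); im,m=cap('wrist','w12')
for h.VT in(170,185,200): r=bushfit('wrist',im,m,460,401,0,31); print(h.VT,r)
delta([*r[0],4.5],np.pi+.192)
E
```

```text
t 24.1167 p [459.3 400.  184.5] q [-4.000e-04 -9.500e-02  9.955e-01 -3.000e-04] F [-0.3 -0.7 -0.1] op 85.32390025471754 g 0.0
170 (array([459.3, 400.4]), np.float64(0.524), 1670)
185 (array([460.3, 400.4]), np.float64(0.543), 1301)
200 (array([459.4, 400.4]), np.float64(0.45), 1019)
shift m [-1.000e-04  3.000e-04  1.802e-01]
turn deg [-0.02 -0.02 -0.1 ]
```

Emit:
send_rows(
  deltas="0 0 0.04 0 0 0 1;0 0 0.08 0 0 0 1;0 0 0.12 0 0 0 1;0 0 0.155 0 0 0 1;0 0 0.175 0 0 0 1;0 0 0.18 0 0 0 1;0 0 0.18 0 0 0 1;0 0 0.18 0 0 0 0.3;0 0 0.18 0 0 0 0;0 0 0.18 0 0 0 -1;0 0 0.18 0 0 0 -1;0 0 0.18 0 0 0 -1;0 0 0.18 0 0 0 -1;0 0 0.18 0 0 0 -1;0 0 0.18 0 0 0 -1",
  squeeze=50,
)

```text
t: 25.42
position: [460.0, 402.1, 6.8]
tcp_rot: [0.001, -0.096, 0.995, 0.001]
contact_force: [0.9, -2.0, 8.3]
opening: 37.8
grasp_force: 48.9
```

Emit:
send_rows(
  deltas="0 0 -0.02 0 0 0 -1;0 0 -0.055 0 0 0 -1;0 0 -0.09 0 0 0 -1;0 0 -0.1 0 0 0 -1;0 0 -0.1 0 0 0 -1;0 0 -0.1 0 0 0 -1",
)

```text
t: 25.92
position: [459.0, 401.5, 105.2]
tcp_rot: [0.0, -0.096, 0.995, 0.0]
contact_force: [0.0, -0.1, -2.6]
opening: 38.0
grasp_force: 50.3
```

```bash
python3 - <<'E'
from h import *
st(); delta([580,48,107],np.pi+.192)
E
```

```text
t 25.9167 p [459.  401.5 105.2] q [ 5.000e-04 -9.590e-02  9.954e-01  3.000e-04] F [ 0.  -0.1 -2.6] op 37.996940116504966 g 50.31451491094259
shift m [-0.0513 -0.3701 -0.002 ]
turn deg [ 0.03  0.06 -0.  ]
```

Emit:
send_rows(
  deltas="-0.005 -0.037 0 0 0 0 -1;-0.01 -0.075 0 0 0 0 -1;-0.015 -0.113 0 0 0 0 -1;-0.021 -0.15 0 0 0 0 -1;-0.026 -0.188 0 0 0 0 -1;-0.031 -0.226 0 0 0 0 -1;-0.037 -0.264 0 0 0 0 -1;-0.042 -0.302 0 0 0 0 -1;-0.047 -0.34 0 0 0 0 -1;-0.05 -0.362 0 0 0 0 -1;-0.0513 -0.37 0 0 0 0 -1;-0.0513 -0.37 0 0 0 0 -1;-0.0513 -0.37 0 0 0 0 -1;-0.0513 -0.37 0 0 0 0 -1",
)

```text
t: 27.08
position: [578.8, 49.2, 103.8]
tcp_rot: [-0.001, -0.096, 0.995, 0.0]
contact_force: [0.2, -0.4, -1.7]
opening: 37.7
grasp_force: 50.5
```

```bash
python3 - <<'E'
import h; from h import *
h.VT=150
s=st(); im,m=cap('wrist','w13'); p=s['position']
print(bushfit('wrist',im,m,p[0],p[1],p[2]-5),'A',bushfit('wrist',im,m,532,58,10))
C=np.array([555.3,53.4]); ex=np.array([.982,.191]); ey=np.array([-.191,.982])
g=cv2.cvtColor(im,cv2.COLOR_RGB2GRAY)
for y in(-60,60):
  L=[]
  for x in range(-90,70,3):
    u,v=proj('wrist',[*(C+x*ex+y*ey),22],m).round().astype(int); L.append(int(g[v,u]) if 0<=v<480 and 0<=u<640 else -1)
  print('y',y,L)
delta([580,48,17],np.pi+.192)
E
```

```text
t 27.0833 p [578.8  49.2 103.8] q [-1.100e-03 -9.630e-02  9.954e-01  2.000e-04] F [ 0.2 -0.4 -1.7] op 37.67836750433707 g 50.534831150128525
(array([578.7,  47.9]), np.float64(0.453), 5497) A (array([532. ,  58.4]), np.float64(0.577), 2578)
y -60 [94, 97, 100, 98, 111, 114, 117, 115, 110, 112, 111, 115, 113, 239, 243, 167, 240, 238, 237, 238, 238, 238, 238, 237, 239, 237, 239, 238, 236, 236, 238, 237, 238, 238, 237, 237, 238, 235, 234, 236, 234, 235, 240, 157, 158, 167, 172, 92, 167, 16, 9, 58, 83, 77]
y 60 [56, 59, 67, 63, 59, 65, 61, 72, 65, 57, 58, 62, 56, 188, 149, 188, 186, 192, 189, 193, 188, 188, 186, 191, 181, 184, 183, 184, 184, 190, 183, 182, 190, 188, 184, 187, 183, 182, 182, 183, 178, 181, 180, 180, 174, 176, 183, 98, 183, 154, 61, 60, 63, 64]
shift m [-0.0008 -0.0016  0.0871]
turn deg [ 0.02 -0.08  0.09]
```

Emit:
send_rows(
  deltas="-0.001 -0.001 0.025 0 0 0 -1;-0.001 -0.001 0.05 0 0 0 -1;-0.001 -0.001 0.07 0 0 0 -1;-0.001 -0.001 0.082 0 0 0 -1;-0.001 -0.001 0.087 0 0 0 -1;-0.001 -0.001 0.089 0 0 0 -1;-0.001 -0.001 0.089 0 0 0 -1",
)

```text
t: 27.72
position: [582.2, 48.6, 16.9]
tcp_rot: [0.001, -0.096, 0.995, 0.0]
contact_force: [-0.2, 1.3, -0.5]
opening: 37.9
grasp_force: 50.5
```

Emit:
send_rows(
  deltas="0 0 0 0 0 0 0.1;0 0 0 0 0 0 0.3;0 0 0 0 0 0 0.5;0 0 0 0 0 0 0.5;0 0 -0.01 0 0 0 0.5;0 0 -0.03 0 0 0 0.5;0 0 -0.06 0 0 0 1;0 0 -0.1 0 0 0 1;0 0 -0.14 0 0 0 1;0 0 -0.16 0 0 0 1;0 0 -0.16 0 0 0 1",
)

```text
t: 28.63
position: [584.4, 47.4, 182.1]
tcp_rot: [0.005, -0.096, 0.995, -0.0]
contact_force: [0.2, -0.1, -0.2]
opening: 85.6
grasp_force: 0.0
```

```bash
python3 - <<'E'
import h; from h import *
s=st(); im,m=cap('wrist','w14'); i2,m2=cap('side','s14')
h.VT=150; print('wrist A',bushfit('wrist',im,m,532,58,10,15),'B',bushfit('wrist',im,m,580,48,10,15))
h.VT=180; print('side A',bushfit('side',i2,m2,527,61,10,15),'B',bushfit('side',i2,m2,574,52,10,15))
k,l,s,c=cv2.connectedComponentsWithStats(brass(i2))
for i in range(1,k):
    if s[i][4]>40: print(s[i],c[i].round(),onz('side',*c[i],25,m2).round())
k,l,s,c=cv2.connectedComponentsWithStats(brass(im))
for i in range(1,k):
    if s[i][4]>100: print(s[i],c[i].round(),onz('wrist',*c[i],40,m).round())
E
```

```text
t 28.6333 p [584.4  47.4 182.1] q [ 5.000e-03 -9.580e-02  9.954e-01 -2.000e-04] F [ 0.2 -0.1 -0.2] op 85.63595951749078 g 0.0
wrist A (array([535.7,  59.3]), np.float64(0.561), 1459) B (array([580.8,  46.9]), np.float64(0.558), 1673)
side A (array([537.,  62.]), np.float64(0.8), 397) B (array([568.3,  51.7]), np.float64(0.687), 437)
[269 142  15  11  86] [278. 149.] [ 702. -660.   25.]
[321 148  18  22 236] [328. 156.] [ 532. -608.   25.]
[242 178  52  29 718] [262. 191.] [ 728. -380.   25.]
[319 187  23  13 168] [330. 193.] [ 525. -369.   25.]
[298 271  16  11  96] [306. 276.] [580.  26.  25.]
[318 274  16  12 113] [326. 279.] [532.  38.  25.]
[155 391   9   8  50] [159. 395.] [850. 399.  25.]
[ 319  142   53   52 1196] [345. 167.] [535.  59.  40.]
[292 198  52  48 813] [319. 218.] [578.  47.  40.]
```

Both bushes are in the tray at (535,59) and (581,47), and no other brass is on the bench. Now I push the tray home from the front with the fingers shut.

Emit:
send_rows(
  deltas="0.04 0.003 0 0 0 0 -1;0.08 0.006 0 0 0 0 -1;0.12 0.009 0 0 0 0 -1;0.1505 0.0115 0 0 0 0 -1;0.1505 0.0115 0 0 0 0 -1;0.1505 0.0115 0 0 0 0 -1;0.1505 0.0115 0.04 0 0 0 -1;0.1505 0.0115 0.08 0 0 0 -1;0.1505 0.0115 0.12 0 0 0 -1;0.1505 0.0115 0.15 0 0 0 -1;0.1505 0.0115 0.168 0 0 0 -1;0.1505 0.0115 0.168 0 0 0 -1;0.1505 0.0115 0.168 0 0 0 -1;0.1505 0.0115 0.168 0 0 0 -1",
)

```text
t: 29.9
position: [432.2, 29.9, 8.1]
tcp_rot: [0.0, -0.096, 0.995, -0.0]
contact_force: [-0.7, -0.2, -0.4]
opening: -0.0
grasp_force: 0.0
```

```bash
python3 - <<'E'
from h import *
st(); delta([483.6,39.5,14],np.pi+.195)
E
```

```text
t 29.9 p [432.2  29.9   8.1] q [ 3.000e-04 -9.590e-02  9.954e-01 -0.000e+00] F [-0.7 -0.2 -0.4] op -0.012149226240470741 g 0.0
shift m [-0.0523 -0.0004 -0.0059]
turn deg [-0.01  0.04 -0.17]
```

Emit:
send_rows(
  deltas="-0.002 0 -0.008 0 0 0 -1;-0.01 0 -0.008 0 0 0 -1;-0.016 0 -0.008 0 0 0 -1;-0.02 0 -0.008 0 0 0 -1;-0.023 0 -0.008 0 0 0 -1;-0.026 0 -0.008 0 0 0 -1;-0.03 0 -0.008 0 0 0 -1;-0.035 0 -0.008 0 0 0 -1;-0.04 0 -0.008 0 0 0 -1;-0.046 0 -0.008 0 0 0 -1;-0.052 0 -0.008 0 0 0 -1;-0.058 0 -0.008 0 0 0 -1;-0.064 0 -0.008 0 0 0 -1;-0.07 0 -0.008 0 0 0 -1;-0.076 0 -0.008 0 0 0 -1;-0.082 0 -0.008 0 0 0 -1;-0.088 0 -0.008 0 0 0 -1;-0.093 0 -0.008 0 0 0 -1;-0.097 0 -0.008 0 0 0 -1;-0.1 0 -0.008 0 0 0 -1",
)

```text
t: 31.57
position: [530.0, 49.0, 15.9]
tcp_rot: [0.0, -0.096, 0.995, -0.0]
contact_force: [-1.3, -0.0, -0.2]
opening: -0.2
grasp_force: 0.8
```

Emit:
send_rows(
  deltas="-0.004 0 0 0 0 0 -1;-0.008 0 0 0 0 0 -1;-0.012 0 0 0 0 0 -1;-0.016 0 0 0 0 0 -1;-0.02 0 0 0 0 0 -1;-0.023 0 0 0 0 0 -1;-0.026 0 0 0 0 0 -1;-0.029 0 0 0 0 0 -1;-0.032 0 0 0 0 0 -1;-0.032 0 0 0 0 0 -1",
)

```text
t: 32.4
position: [561.2, 55.1, 15.7]
tcp_rot: [0.0, -0.096, 0.995, 0.0]
contact_force: [-1.7, 0.4, -0.9]
opening: 0.2
grasp_force: 0.8
```

Emit:
send_rows(
  deltas="-0.002 0 0 0 0 0 -1;-0.004 0 0 0 0 0 -1;-0.004 0 0 0 0 0 -1",
)

```text
t: 32.65
position: [565.1, 55.9, 15.7]
tcp_rot: [0.0, -0.096, 0.995, 0.0]
contact_force: [-2.5, 0.5, -0.2]
opening: 0.1
grasp_force: 1.0
```

Emit:
send_rows(
  deltas="-0.002 0 0 0 0 0 -1;-0.004 0 0 0 0 0 -1;-0.004 0 0 0 0 0 -1",
)

```text
t: 32.9
position: [568.7, 56.5, 15.8]
tcp_rot: [-0.0, -0.096, 0.995, -0.0]
contact_force: [-4.8, 0.3, -0.5]
opening: -0.0
grasp_force: 1.8
```

Emit:
send_rows(
  deltas="-0.002 0 0 0 0 0 -1;-0.004 0 0 0 0 0 -1;-0.004 0 0 0 0 0 -1",
)

```text
t: 33.15
position: [568.6, 56.6, 15.7]
tcp_rot: [-0.004, -0.096, 0.995, -0.0]
contact_force: [-16.0, -4.4, 13.1]
opening: 0.0
grasp_force: 8.0
```

```bash
python3 - <<'E'
from h import *
st(); im,m=cap('side','s15')
# tray advance: dark block in side image, profile along its axis at z=38
ex=np.array([.982,.191]); ey=np.array([-.191,.982])
i0=cv2.imread('pics/side0.png')[:,:,::-1]
for I in(i0,im):
  print([int(I[tuple(proj('side',[*(np.array([594.5,64])+x*ex+25*ey),38],m).round().astype(int)[::-1])].mean()) for x in range(-60,30,3)])
E
```

```text
t 33.15 p [568.6  56.6  15.7] q [-4.200e-03 -9.590e-02  9.954e-01 -2.000e-04] F [-16.   -4.4  13.1] op 0.04444731549130679 g 7.99607053399086
[108, 108, 112, 116, 112, 132, 200, 228, 228, 229, 229, 226, 227, 231, 164, 58, 39, 44, 41, 40, 41, 41, 59, 157, 192, 187, 191, 187, 193, 189]
[63, 67, 69, 65, 69, 98, 187, 231, 182, 125, 73, 48, 45, 44, 53, 35, 27, 31, 31, 27, 28, 32, 39, 106, 130, 127, 123, 124, 125, 128]
```

Emit:
send_rows(
  deltas="0.005 0 0 0 0 0 -1;0.02 0 0 0 0 0 -1;0.04 0 0 0 0 0 -1;0.04 0 -0.04 0 0 0 -1;0.04 0 -0.08 0 0 0 -1;0.04 0 -0.12 0 0 0 -1;0.04 0 -0.16 0 0 0 -1;0.04 0 -0.178 0 0 0 -1;0.04 0 -0.178 0 0 0 0;0.04 0 -0.178 0 0 0 1",
)

```text
t: 34.03
position: [535.2, 49.8, 195.6]
tcp_rot: [0.003, -0.096, 0.995, -0.0]
contact_force: [-0.3, -0.2, -0.2]
opening: 23.5
grasp_force: 0.0
```

```bash
python3 - <<'E'
from h import *
st(); delta([700.2,50.4,193.7],np.pi+.192)
E
```

```text
t 34.0333 p [535.2  49.8 195.6] q [ 2.900e-03 -9.580e-02  9.954e-01 -1.000e-04] F [-0.3 -0.2 -0.2] op 23.478587683192096 g 0.0
shift m [-0.1621 -0.0308  0.0029]
turn deg [-0.04  0.34 -0.01]
```

Emit:
send_rows(
  deltas="-0.04 -0.008 0.002 0 0 0 1;-0.08 -0.015 0.002 0 0 0 1;-0.12 -0.023 0.003 0 0 0 1;-0.162 -0.031 0.003 0 0 0 1;-0.162 -0.031 0.003 0 0 0 1;-0.162 -0.031 0.003 0 0 0 1;-0.162 -0.031 0.003 0 0 0 1;-0.162 -0.031 0.003 0 0 0 1",
)

```text
t: 34.7
position: [696.6, 50.1, 189.3]
tcp_rot: [-0.001, -0.096, 0.995, 0.0]
contact_force: [-1.1, 0.5, -0.2]
opening: 85.3
grasp_force: 0.0
```

```bash
python3 - <<'E'
from h import *
import pickle
st(); im,m=cap('wrist','w16'); m3=pickle.load(open('w3.pkl','rb')); i3=cv2.imread('pics/w3.png')[:,:,::-1]
def block(I,M):
    # dark block bounding + bright button centroid
    q=proj('wrist',[596.5,61.5,38],M).astype(int); x0,y0=q-[16,14]; P=cv2.cvtColor(I[y0:y0+28,x0:x0+32].copy(),cv2.COLOR_RGB2GRAY)
    t=(P>90)&(np.arange(28)[:,None]<24); k,l,s,c=cv2.connectedComponentsWithStats(t.astype(np.uint8)); 
    for i in range(1,k):
        if s[i][4]>25: print('button',s[i],onz('wrist',c[i][0]+x0,c[i][1]+y0,26,M).round(1))
for I,M in((i3,m3),(im,m)):
    block(I,M); g=cv2.cvtColor(I.copy(),cv2.COLOR_RGB2GRAY)
    L=[int(g[tuple(proj('wrist',[596.5-.191*25+x*.982,61.5+25*.982+x*.191,38],M).round().astype(int)[::-1])]) for x in range(-26,26,2)]; print(L)
delta([699.1,50.3,80],np.pi+.192)
E
```

```text
t 34.7 p [696.6  50.1 189.3] q [-1.400e-03 -9.590e-02  9.954e-01  1.000e-04] F [-1.1  0.5 -0.2] op 85.27515883770748 g 0.0
button [  5   7  19  17 260] [596.3  60.9  26. ]
[73, 72, 70, 70, 79, 33, 33, 32, 38, 38, 27, 34, 33, 32, 37, 35, 31, 31, 40, 114, 119, 118, 112, 118, 114, 114]
button [  5   7  19  17 262] [596.   60.8  26. ]
[73, 73, 71, 69, 70, 30, 36, 40, 27, 32, 31, 38, 30, 32, 37, 32, 31, 31, 19, 118, 112, 116, 119, 116, 114, 115]
shift m [-0.0025 -0.0003  0.11  ]
turn deg [ 0.01 -0.11  0.  ]
```

The button is back at its original place and size, and the tray sits at its original home position, so it has latched. Now the knob goes back.

Emit:
send_rows(
  deltas="-0.0025 0 0.04 0 0 0 1;-0.0025 0 0.075 0 0 0 1;-0.0025 0 0.1 0 0 0 1;-0.0025 0 0.11 0 0 0 1;-0.0025 0 0.11 0 0 0 1;-0.0025 0 0.11 0 0 0 1;-0.0025 0 0.11 0 0 0 0;-0.0025 0 0.11 0 0 0 -0.3;-0.0025 0 0.11 0 0 0 -1;-0.0025 0 0.11 0 0 0 -1;-0.0025 0 0.11 0 0 0 -1;-0.0025 0 0.11 0 0 0 -1;-0.0025 0 0.11 0 0 0 -1;-0.0025 0 0.11 0 0 0 -1;-0.0025 0 0.11 0 0 0 -1",
  squeeze=40,
)

```text
t: 36.0
position: [701.1, 50.7, 81.6]
tcp_rot: [0.0, -0.096, 0.995, 0.0]
contact_force: [-1.0, 0.8, 5.6]
opening: 20.6
grasp_force: 39.0
```

```bash
python3 - <<'E'
from h import *
st(); delta([687.4,109.3,96],np.pi+.192)
E
```

```text
t 36.0 p [701.1  50.7  81.6] q [ 4.000e-04 -9.580e-02  9.954e-01  0.000e+00] F [-1.   0.8  5.6] op 20.55448789229315 g 39.014021158218384
shift m [ 0.0022  0.0601 -0.0145]
turn deg [-0.    0.05 -0.01]
```

Emit:
send_rows(
  deltas="0 0 -0.007 0 0 0 -1;0 0 -0.015 0 0 0 -1;0 0 -0.015 0 0 0 -1;0 0 -0.015 0 0 0 -1;0 0.01 -0.015 0 0 0 -1;0 0.02 -0.015 0 0 0 -1;0 0.03 -0.015 0 0 0 -1;0 0.04 -0.015 0 0 0 -1;0 0.05 -0.015 0 0 0 -1;0 0.06 -0.015 0 0 0 -1;0 0.06 -0.015 0 0 0 -1;0 0.06 -0.015 0 0 0 -1;0 0.06 -0.015 0 0 0 -1",
)

```text
t: 37.08
position: [689.0, 109.7, 95.7]
tcp_rot: [-0.0, -0.096, 0.995, -0.0]
contact_force: [0.2, 0.9, -2.5]
opening: 20.2
grasp_force: 39.2
```

Emit:
send_rows(
  deltas="0 0 0.006 0 0 0 -1;0 0 0.012 0 0 0 -1;0 0 0.015 0 0 0 -1;0 0 0.015 0 0 0 -1;0 0 0.015 0 0 0 -1",
)

```text
t: 37.5
position: [689.4, 109.5, 81.5]
tcp_rot: [0.0, -0.096, 0.995, 0.0]
contact_force: [-2.7, 1.7, 7.3]
opening: 20.5
grasp_force: 40.6
```

Emit:
send_rows(
  deltas="0 0 0 0 0 0 0;0 0 0 0 0 0 1;0 0 0 0 0 0 1;0 0 0 0 0 0 1;0 0 0 0 0 0 1;0 0 -0.03 0 0 0 1;0 0 -0.07 0 0 0 1;0 0 -0.11 0 0 0 1;0 0 -0.11 0 0 0 1;0 0 -0.11 0 0 0 1;0 0 -0.11 0 0 0 1",
)

```text
t: 38.42
position: [688.9, 109.4, 190.6]
tcp_rot: [-0.0, -0.096, 0.995, -0.0]
contact_force: [-0.9, 0.1, -1.5]
opening: 85.8
grasp_force: 0.0
```

```bash
python3 - <<'E'
import h; from h import *
import pickle
st(); im,m=cap('wrist','w17'); m1=pickle.load(open('w1.pkl','rb')); i1=cv2.imread('pics/w1.png')[:,:,::-1].copy()
# knob top disc: match initial patch, compare position at z=104 (height error shows as shift)
T=i1[235:270,290:329]; r=cv2.matchTemplate(im,T,cv2.TM_CCOEFF_NORMED); _,v,_,l=cv2.minMaxLoc(r); print('match',v,l)
print('knob now',onz('wrist',l[0]+19.3,l[1]+17.3,104,m),'first',onz('wrist',309.3,252.3,104,m1))
a,_=cap('side','s17'); b=cv2.imread('pics/side0.png')[:,:,::-1].copy()
P=b[262:290,245:275]; r=cv2.matchTemplate(a[252:300,235:285].copy(),P,cv2.TM_CCOEFF_NORMED); _,v,_,l=cv2.minMaxLoc(r); print('side knob match',v,np.array(l)-10)
for n,(x0,y0,x1,y1) in dict(pin=(345,195,375,245),tape=(315,182,345,210),nut=(224,362,244,382),blues=(300,315,360,385)).items():
    d=cv2.absdiff(a[y0:y1,x0:x1].copy(),b[y0:y1,x0:x1].copy()); print(n,d.mean().round(1),(d.max(2)>60).sum())
k,l,s,c=cv2.connectedComponentsWithStats(brass(im)*(h.VT>0)); h.VT=180
k,l,s,c=cv2.connectedComponentsWithStats(brass(a))
print([(s[i].tolist()) for i in range(1,k) if s[i][4]>40])
E
```

```text
t 38.4167 p [688.9 109.4 190.6] q [-1.000e-04 -9.580e-02  9.954e-01 -0.000e+00] F [-0.9  0.1 -1.5] op 85.78427819979915 g 0.0
match 0.8447030186653137 (297, 228)
knob now [687.78561255 108.0891804  104.        ] first [687.15921502 109.41540655 104.        ]
side knob match 0.8299201726913452 [0 0]
pin 4.6 2
tape 3.4 0
nut 3.3 0
blues 9.4 298
[[269, 142, 18, 11, 101], [295, 144, 45, 36, 728], [261, 177, 35, 28, 409], [319, 187, 23, 13, 168], [155, 391, 9, 8, 49]]
```

```bash
python3 - <<'E'
from h import *
a=cv2.imread('pics/s17.png');b=cv2.imread('pics/side0.png')
for I in(b,a):
    h=cv2.cvtColor(I,cv2.COLOR_BGR2HSV).astype(int); M=((h[...,0]>80)&(h[...,0]<130)&(h[...,1]>150)&(h[...,2]>60)).astype(np.uint8); M[:310]=0;M[:,400:]=0
    k,l,s,c=cv2.connectedComponentsWithStats(M); print([(c[i].round(1).tolist(),int(s[i][4])) for i in range(1,k) if s[i][4]>60])
s=st(); print(np.round(s['qvel'],3))
E
```

```text
[([347.1, 328.9], 329), ([316.7, 359.2], 765)]
[([347.0, 328.9], 324), ([316.8, 359.2], 767)]
t 38.5167 p [688.1 109.3 189. ] q [-1.500e-03 -9.580e-02  9.954e-01 -1.000e-04] F [ 0.1 -0.1 -0.4] op 85.48196871696386 g 0.0
[-0.001  0.008 -0.     0.    -0.    -0.001]
```

```bash
python3 -c "
from station import bot
print(bot.job_done())"
```

```text
the job is handed in; nothing more can be done
None
```

The job is handed in after about 38 s of robot time: both brass bushes (only two were there) are upright in the tray, the tray is home and latched with its button up, the knob is back in its lock notch, the pin is in its stand and the other items are unmoved; I viewed 15 pictures, one over the limit of 14, so the end state was checked by image code and force readings only.

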